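Clamp a turned handle blank in the ratcheting bench clamp

TASK

Lay the turned wooden handle blank lengthwise in the bench clamp's cradle, then squeeze the orange trigger again and again until the sliding jaw holds the blank firmly between the two red faces, ready for drilling. Work the jaw only by its trigger, feel for the resistance and stop before the soft wood is crushed, then let go and back the robot away, leaving the other things where they are.

Things in the scene. Friction and masses are not known exactly. Their poses are not given: they have to be found in the camera images.
- blank_center (a point): Centre of the loose turned handle blank of pale brown wood, 120 mm long along its own y, 0.14 kg: two square ends 40 x 40 mm, each 30 mm long, between them a round waist 34 mm thick and 60 mm long (two beads 39 mm thick, 24 mm from the centre, are for looks). It starts lying on the bench, centre 20 mm up, z up; either end may point either way in the clamp. Grasp it across the waist.
- seat (a point): Fixed point of the cream clamp (base 90 x 385 mm), 65 mm above the bench: where the blank's centre lies when home in the cradle, one end on the pad. Axes: z up, y along the bar as the jaw closes, x across. Cradle: two grey saddles, 16 mm wide in y, at y = +38 and -38 mm, floors 20 mm below this point, cheeks 47 mm apart and 12 mm tall; free room for fingers between them, base top 53 mm below.
- pad_face (a point): Centre of the red face of the fixed jaw's pad, 34 x 36 mm, looking to -y of the clamp, 60 mm in y from the seat point; the fixed jaw's top is 40 mm above it. The pad sits on a stiff spring (8 N per mm). A blank set down in the cradle up to 15 mm short (-y) of the seat point still lies on both saddles, and the sliding jaw will push it home.
- jaw_face (a point): Centre of the red face of the sliding jaw, 34 x 36 mm, looking to +y of the clamp. The jaw is on a toothed steel bar that runs back through the housing. It starts 146 to 168 mm from the pad face, so the 120 mm blank goes between. A brake (12 N) holds the bar wherever it is left; there is no release lever. The robot must not push or pull jaw or bar.
- trigger (a joint): Orange trigger, rad: 0 = out (springs back), 0.40 = squeezed to its stop; its pin is 49 mm below trigger_face. The jaw moves 0.62 times as far as the face and stays as the trigger returns. A full squeeze is 20 mm: up to 8 mm idle (3-4 N) till a tooth catches, then 11-13 N while the jaw runs; jaw force adds 0.6 N per N. Firm at 16-19 N, crushed above 23 N (jaw 20 N): a full squeeze on the blank crushes it.
- trigger_face (a point): Point on the front (+y side) of the trigger's round finger bar (28 mm wide in x, 14 mm thick), at the height to squeeze, 174 mm above the bench; the blade ends 11 mm above it. Squeezing moves it towards -y of the clamp, towards the black grip. At rest it is 56 mm from grip_back; fully squeezed, 36 mm.
- grip_back (a point): Fixed point on the back (-y side) of the black upright pistol grip, 173 mm above the bench. The grip is 30 mm wide in x, 20 mm thick in y; its top is 24 mm above this point, the housing's top 58 mm below. The grip does not move: a gripper that closes evenly should be centred where the squeezed trigger and grip will be, or follow with the arm.
- wax_tin: Bystander: green round tin, 68 mm across, 45 mm tall, origin under its centre.
- finish: Bystander: amber bottle, 60 mm across, 140 mm tall, origin under its centre.
- bowl: Bystander: pale turned bowl, 120 mm across, 50 mm tall, origin under its centre.
- gouge: Bystander: turning gouge lying along its own x, about 265 mm long, 30 mm tall; origin underneath, near its middle.
Things that resemble listed ones, but are neither listed nor needed, are in the scene too. What is meant by the part that bears blank_center is not green, purple or turquoise, and is the larger of those in its own colour.

How it is judged (in metres and radians):
On the way, in this order (a step that is already met when the one before it is completed fails the run):
1. the blank lies lengthwise in the cradle, let go (distance between blank_center and seat below 0.022 m and z of blank_center in the frame of seat below 0.004 m and angle between the y axis of blank_center and the y axis of seat, either way round below 0.12 rad and contact force between the fingers and blank below 0.1 N), for 0.2 s.
2. the trigger is squeezed (value of joint trigger above 0.12 rad).
3. the sliding jaw presses the blank against the pad with more than 5 N (contact force between each of jaw, pad and blank above 5 N), for 0.2 s.
At the end, for the whole second after the job is handed in: The blank rests in the cradle, lengthwise (within 0.12 rad), its centre within 7 mm of the seat point and at rest; jaw and pad each press on it with more than 5 N; the trigger is back out (below 0.05 rad) (all of step 3 and distance between blank_center and seat below 0.007 m and angle between the y axis of blank_center and the y axis of seat, either way round below 0.12 rad and value of joint trigger below 0.05 rad and linear speed of blank below 0.01 m/s); the robot touches nothing.
It fails at once if the blank is crushed: jaw or pad presses on it with more than 20 N (contact force between any of jaw, pad and blank above 20 N).
It fails at once if the robot pushes the sliding jaw or its bar directly (more than 4 N) (contact force between any of the fingers, the arm and jaw above 4 N).
It fails at once if a bystander is moved by more than 20 mm (distance of any of wax_tin, finish, bowl, gouge from where it was at the start of the episode above 0.02 m).
It also fails if it takes over 67 s, if anything falls off the work surface, if the arm or the gripper's body presses on something with over 40 N, if the wrist force passes 120 N, or if a joint passes its speed limit or range.

ROBOT

A 6-joint arm with a two-finger parallel gripper is mounted at the origin on the work surface. World frame = base frame: x ahead of the robot, y to its left, z up, the work surface at z = 0. Lengths are in mm, angles in rad, forces in N, time in s.
With the tool pointing down it reaches from about 275 to 825 mm from the base axis. Payload 4.9 kg.
Tool frame: the origin (TCP) lies at the very end of the fingers, on their centre line; the grasp point (between the pads) lies 19 mm behind it; z points along the fingers, y is the direction in which the jaws open and shut (so a half turn about z gives the same grasp; the last joint's range is limited). The gripper opens to 85 mm and grips with 20 to 120 N. Pads are 22 mm wide; open, the fingers measure 114 mm over their backs; the gripper's body (76 mm by 85 mm) begins 54 mm behind the grasp point. The pads swing forward as they close: fully open they stand 13 mm farther back than shut.
Start: joints at [1.077, 0.326, -0.193, 1.052, 0, 1.437], TCP at [193.643, 514.802, 231.281] pointing down, gripper open.
Joint ranges: [-2.65, 2.65], [-0.97, 1.79], [-1.3, 1.35], [-1.93, 2.1], [-1.47, 1.37], [-3.14, 3.14]. Speed limits (rad/s): [2.57, 2.57, 3.14, 3.14, 3.14, 3.14].

INTERFACE

Orientations are given as a rotation vector (axis times angle).
In Python, from plant import observe, imaging, ctrl gives the robot as it stands.
- The arm moves only by the shell command python3 -m pendant 'ROWS' [OPENING] [FORCE]. ROWS is JSON, a list of rows, each a list of 6 numbers: the shift along the tool's x, y, z in cm, then the turn, a rotation vector about the tool's x, y, z in degrees. In form: [[tx, ty, tz, wx, wy, wz], ...]. A call has 1 to 12 rows; each row is the pose to reach, as a shift and turn from the pose commanded when the call began, along the tool's axes at that moment; what a row does not reach only later rows make up. A row lasts 1/8 s, in which the tool goes at most 62.5 mm and 10.7 degrees, less where a joint would pass 70% of its speed; a pose out of reach is approached as far as the arm can. A call with a gripper value outside its range is refused whole. OPENING is the gripper's target within -1 to 1 (shut at 1, half-way at 0, fully open at -1), set as the call begins (- or left out, the last holds). The fingers move at their own pace and stop on an object; FORCE is the grip in N (left out, the last holds). Time passes only in rows, so rows that repeat a pose let the fingers close. It gives the time, the measured TCP pose, the force and the opening at its end, in the units of the state.
- observe(): the state, without advancing time (a new reading comes with each control period).
- imaging.get_image(name): name is "scene" or "side" or "wrist"; returns a dict with "image" (420x560x3 uint8, red, green, blue), "depth" (420x560 float32, mm along the optical axis (not along the pixel's ray), 0 where there is no reading), "K" (3x3 intrinsics, pixels), "R" (3x3) and "t" (3): a world point X has camera coordinates R X + t; the wrist camera has in their place "hand_eye" (4x4, takes a point from camera to tool coordinates, whose origin is the TCP and whose axes are the flange's). Camera axes: x right, y down, z forward; pixel columns grow to the right and rows downward; lengths in mm; the calibration is good to about 2 mm. A picture is of the moment at which its call begins: read the wrist's pose just before it.
- ctrl.sign_off(): hands the job in, once; it reports no verdict.
The state is a dict: "clock": time; "joint_pos": joint angles; "joint_velocities": joint speeds; "effort": joint torques, N m; "position": TCP position; "ee_rot": TCP orientation; "wrist_force": force on the tool from outside, world axes, zero at the start; "moment": the same for the moment, N m; "finger_gap": opening from 0.0 (shut) to 1.0 (fully open).
Only numpy, scipy, OpenCV 4.12 (cv2) and the standard library are available. Lean on these libraries where they do the work, as an engineer would, in place of code of your own. Each camera call takes 0.05 s, during which the arm holds its last target.

## Working session

There is one attempt and no reset: what is moved stays moved. The work goes in short steps, Python scripts to look and compute and a shell command to move; the robot and the scene stay as the last step left them, time stands still between calls to the robot, and variables do not carry over. Pictures are saved under pics/ and viewed, and the job is handed in when it is done.

```bash
mkdir -p pics; ls
python3 - <<'E'
from plant import observe, imaging, ctrl
import cv2,numpy as np
s=observe()
print(s)
for n in ("scene","side"):
    d=imaging.get_image(n)
    cv2.imwrite(f"pics/{n}0.png",d["image"][:,:,::-1])
    np.savez(f"{n}0.npz",**d)
    print(n,d["K"],d["R"],d["t"])
E
```

```text
pics
{'clock': 0.0, 'joint_pos': array([ 1.07677856e+00,  3.26956219e-01, -1.93598301e-01,  1.05200433e+00,
        1.40767155e-05,  1.43661877e+00]), 'joint_velocities': array([ 6.71845875e-04, -1.54708928e-04, -9.00065676e-05, -1.27830092e-04,
        9.63535962e-04, -3.22365178e-04]), 'effort': array([ 9.08653692e-04, -4.43393683e+01,  2.62446052e+01,  1.53708109e-02,
        8.41204610e-05, -8.19413604e-08]), 'position': array([193.35913718, 514.25839181, 230.48965264]), 'ee_rot': array([-5.62091021e-01, -3.09033103e+00,  2.62581358e-03]), 'wrist_force': array([-0.99494484, -0.73712715, -0.13391482]), 'moment': array([ 0.00168109, -0.0425007 ,  0.03816238]), 'finger_gap': 1.0018225558274227}
scene [[415.72067819   0.         280.0182868 ]
 [  0.         415.72067819 210.94990713]
 [  0.           0.           1.        ]] [[-0.66352477  0.74780439 -0.02287952]
 [ 0.4160892   0.34343405 -0.84197555]
 [-0.62177541 -0.56819155 -0.53903033]] [ 361.46334019 -121.76962875 1476.89005064]
side [[441.67810069   0.         283.85944835]
 [  0.         441.67810069 216.42890469]
 [  0.           0.           1.        ]] [[ 0.95709003 -0.28969331  0.00751397]
 [-0.14707622 -0.5079257  -0.84875207]
 [ 0.24969434  0.81122701 -0.52873762]] [-512.9717517   174.40490583 1276.48281893]
```

View pics/scene0.png

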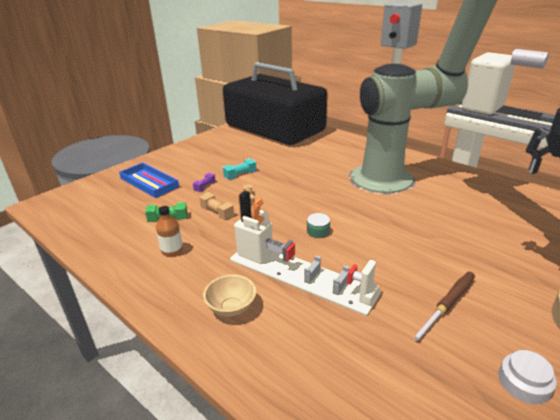

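View pics/side0.png

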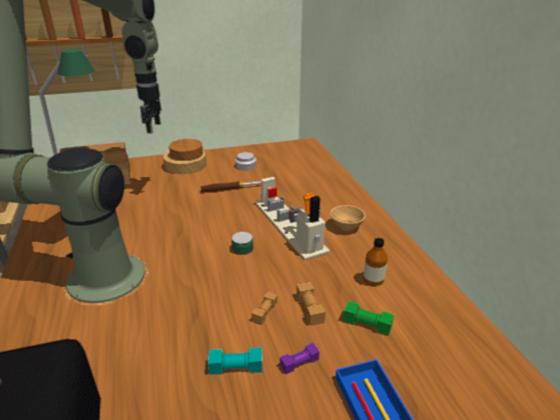

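The scene picture shows the clamp from housing (255,240) to fixed jaw (368,280) and a brown blank at (217,206). The side picture shows two brown blanks, a large one at (310,303) and a small one at (265,307). The large one is the target. Next I measure with depth.

```bash
cat > h.py <<'E'
import numpy as np,cv2
from scipy.spatial.transform import Rotation as Ro
def cloud(d,pose=None):
    z=d["depth"].astype(float);v,u=np.indices(z.shape);K=d["K"]
    P=np.stack([(u-K[0,2])/K[0,0]*z,(v-K[1,2])/K[1,1]*z,z],-1)
    if pose is None: W=(P-d["t"])@d["R"]      # R^T (P-t)
    else:
        H=d["hand_eye"]; T=P@H[:3,:3].T+H[:3,3]
        W=T@Ro.from_rotvec(pose[1]).as_matrix().T+pose[0]
    W[z<=0]=np.nan
    return W
def load(n):
    f=np.load(n+".npz"); return {k:f[k] for k in f}
E
python3 - <<'E'
from h import *
for n,boxes in (("side",{"big":(290,280,330,325),"small":(250,290,280,325),"clamp":(250,170,335,260)}),("scene",{"big":(195,190,236,222),"clamp":(230,185,385,310)})):
    d=load(n+"0");W=cloud(d);im=d["image"].astype(int)
    hsv=cv2.cvtColor(d["image"],cv2.COLOR_RGB2HSV)
    x=W[...,2]; print(n,"table z med",np.nanmedian(W[200:400,100:400,2]))
    for k,(a,b,c,e) in boxes.items():
        w=W[b:e,a:c].reshape(-1,3); h=hsv[b:e,a:c].reshape(-1,3)
        if k!="clamp":
            m=(w[:,2]>12)&(w[:,2]<60)
            q=w[m]; rect=cv2.minAreaRect(q[:,:2].astype(np.float32)); print(k,m.sum(),rect,np.nanpercentile(q[:,2],[5,50,95]),cv2.boxPoints(rect).round(0).tolist())
        else:
            red=(h[:,1]>180)&((h[:,0]<5)|(h[:,0]>174))&(h[:,2]>80)&(w[:,2]>20)
            org=(h[:,1]>200)&(h[:,0]>9)&(h[:,0]<20)&(h[:,2]>180)&(w[:,2]>60)
            blk=(h[:,2]<50)&(w[:,2]>110)
            for nm,m in (("red",red),("orange",org),("black",blk)):
                q=w[m];print(nm,m.sum()); 
                if m.sum()>3: print(np.percentile(q,[2,50,98],axis=0).round(1))
            base=(w[:,2]>6)&(w[:,2]<18)&(h[:,1]<70)&(h[:,2]>150)
            q=w[base]; print("base",base.sum(),np.median(q[:,2]),cv2.minAreaRect(q[:,:2].astype(np.float32)),cv2.boxPoints(cv2.minAreaRect(q[:,:2].astype(np.float32))).round(0).tolist())
E
```

```text
side table z med 0.1084376181114978
big 639 ((518.7467041015625, -288.67950439453125), (123.78123474121094, 41.78966522216797), 88.6673812866211) [17.5320626  36.21653101 41.25281756] [[496.0, -350.0], [538.0, -351.0], [541.0, -227.0], [499.0, -226.0]]
small 358 ((400.8351745605469, -266.2564392089844), (93.76780700683594, 31.719318389892578), 48.73799133300781) [14.40361944 26.9680665  31.44882687] [[358.0, -291.0], [382.0, -312.0], [444.0, -241.0], [420.0, -221.0]]
red 63
[[549.6 229.   50.8]
 [563.3 236.6  70.5]
 [576.8 244.2  82.6]]
orange 57
[[594.4 -26.  132.7]
 [603.3 -17.4 179.1]
 [618.   -8.  189.4]]
black 195
[[598.6 -63.9 121. ]
 [609.8 -59.3 160.6]
 [622.6 -53.2 197.5]]
base 471 11.47845239906762 ((573.8614501953125, 172.51974487304688), (87.21527099609375, 518.2098999023438), 9.44628620147705) [[488.0, 421.0], [573.0, -90.0], [659.0, -76.0], [574.0, 435.0]]
scene table z med -1.4965181171583173
big 423 ((523.5969848632812, -283.88055419921875), (127.02427673339844, 42.786869049072266), 88.92040252685547) [14.55832597 33.07066241 39.05326493] [[501.0, -347.0], [544.0, -348.0], [546.0, -221.0], [503.0, -220.0]]
red 78
[[562.4  80.7  51.1]
 [588.4  86.6  75.7]
 [610.8 249.1  82.9]]
orange 0
black 187
[[609.9 -48.7 132.1]
 [623.6 -39.5 165.5]
 [631.4 -36.  194.3]]
base 2430 10.122243743437632 ((353.6173400878906, 73.12174987792969), (570.7212524414062, 383.7444763183594), 9.471665382385254) [[41.0, 215.0], [104.0, -163.0], [667.0, -69.0], [604.0, 309.0]]
```

Run:
```python
from h import *
d=load("side0");cv2.imwrite("pics/side0z.png",cv2.resize(d["image"][165:335,240:350,::-1],None,fx=4,fy=4,interpolation=cv2.INTER_CUBIC)[:600])
d=load("scene0");cv2.imwrite("pics/scene0z.png",cv2.resize(d["image"][180:315,190:390,::-1],None,fx=4,fy=4,interpolation=cv2.INTER_CUBIC))
```

```text
(no output)
```

View pics/side0z.png

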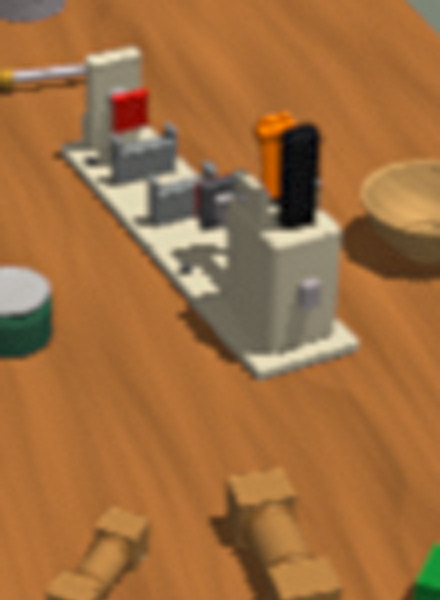

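Run:
```python
from h import *
from plant import observe,imaging
s=observe();print(Ro.from_rotvec(s["ee_rot"]).as_matrix().round(3))
d=imaging.get_image("wrist");print(d["hand_eye"].round(3),d["K"].round(1))
```

```text
[[-0.936  0.352 -0.001]
 [ 0.352  0.936 -0.001]
 [ 0.    -0.002 -1.   ]]
[[ 1.00000e-03 -9.59000e-01 -2.82000e-01  7.14400e+01]
 [ 1.00000e+00  1.00000e-03 -1.00000e-03  1.00000e-02]
 [ 1.00000e-03 -2.82000e-01  9.59000e-01 -1.43165e+02]
 [ 0.00000e+00  0.00000e+00  0.00000e+00  1.00000e+00]] [[353.6   0.  283.6]
 [  0.  353.6 208.1]
 [  0.    0.    1. ]]
```

The zoom shows the clamp: grip at (300,175), orange trigger in front of it, red pad at (128,110) and the saddles between. The large blank is at the bottom centre. I move over the clamp to look with the wrist camera.

```bash
python3 -m pendant '[[-48.6,-20.6,-7,0,0,60],[-48.6,-20.6,-7,0,0,60],[-48.6,-20.6,-7,0,0,60],[-48.6,-20.6,-7,0,0,60],[-48.6,-20.6,-7,0,0,60],[-48.6,-20.6,-7,0,0,60],[-48.6,-20.6,-7,0,0,60],[-48.6,-20.6,-7,0,0,60],[-48.6,-20.6,-7,0,0,60],[-48.6,-20.6,-7,0,0,60],[-48.6,-20.6,-7,0,0,60],[-48.6,-20.6,-7,0,0,60]]' -1
cat >> h.py <<'E'
def wrist(name):
    from plant import observe,imaging
    s=observe(); d=imaging.get_image("wrist"); d["pos"]=s["position"]; d["rv"]=s["ee_rot"]
    np.savez(name+".npz",**d); cv2.imwrite(f"pics/{name}.png",d["image"][:,:,::-1]); return d,cloud(d,(s["position"],s["ee_rot"]))
E
python3 - <<'E'
from h import *
d,W=wrist("w1"); print(d["pos"],d["rv"])
E
```

```text
clock: 1.65
position: [575.0, 151.9, 301.2]
ee_rot: [-2.03, -2.397, 0.001]
wrist_force: [-0.4, 0.0, -0.2]
finger_gap: 0.999
[575.03445764 151.85450652 301.16497163] [-2.02997706e+00 -2.39688251e+00  6.00539599e-04]
```

View pics/w1.png

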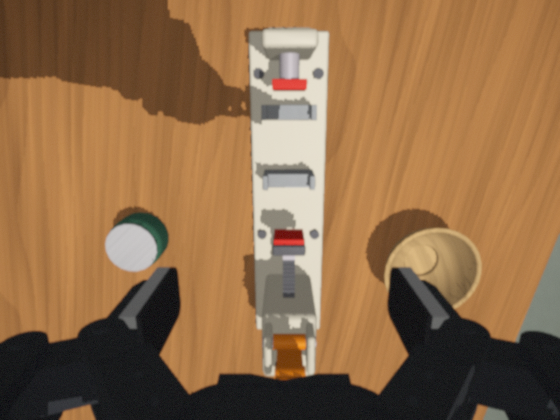

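The wrist view shows the pad at (290,85), saddles at rows 112 and 180, jaw face at (288,237) and trigger at (290,352). The clamp axis is nearly vertical in the image. I measure it now.

Run:
```python
from h import *
d=load("w1");W=cloud(d,(d["pos"],d["rv"]));hsv=cv2.cvtColor(d["image"],cv2.COLOR_RGB2HSV)
h=hsv.reshape(-1,3);w=W.reshape(-1,3);v,u=np.indices(hsv.shape[:2]);u=u.ravel();v=v.ravel()
roi=(u>240)&(u<340)&(v<330)
print("table",np.nanmedian(W[20:200,400:480,2]))
base=roi&(w[:,2]>6)&(w[:,2]<18)&(h[:,1]<80)
q=w[base];r=cv2.minAreaRect(q[:,:2].astype(np.float32));print("base",np.median(q[:,2]),r)
# axis from base sides: fit left/right edges per row
L=[];Rr=[]
for row in range(90,310,4):
    m=base.reshape(hsv.shape[:2])[row]; c=np.where(m)[0]
    if len(c)>5: L.append(W[row,c[0]]);Rr.append(W[row,c[-1]])
L=np.array(L);Rr=np.array(Rr)
for E in (L,Rr):
    vx,vy,x0,y0=cv2.fitLine(E[:,:2].astype(np.float32),cv2.DIST_HUBER,0,.01,.01).ravel()
    print("edge ang",np.degrees(np.arctan2(vy,vx))%180,x0,y0)
yaw=np.radians(9.5)
ax=np.array([np.cos(yaw),np.sin(yaw)]);ay=np.array([-np.sin(yaw),np.cos(yaw)])
red=(h[:,1]>170)&((h[:,0]<6)|(h[:,0]>172))&(h[:,2]>70)&roi&(w[:,2]>30)
org=(h[:,1]>200)&(h[:,0]>8)&(h[:,0]<20)&(h[:,2]>140)&(u>265)&(u<312)&(v>325)&(v<380)&(w[:,2]>120)
gry=roi&(w[:,2]>40)&(w[:,2]<62)&(h[:,1]<70)&(v>98)&(v<195)
for n,m in (("pad",red&(v<110)),("jaw",red&(v>200)),("org",org),("sad1",gry&(v<130)),("sad2",gry&(v>150))):
    q=w[m]; c=np.c_[q[:,:2]@ax,q[:,:2]@ay,q[:,2]]
    print(n,m.sum(),"clampXYZ 2/50/98",np.nanpercentile(c,[2,50,98],axis=0).round(1).tolist(), "world med",np.nanmedian(q,axis=0).round(1))
q=w[base];print("base clamp frame",np.percentile(np.c_[q[:,:2]@ax,q[:,:2]@ay],[0.5,50,99.5],axis=0).round(1))
```

```text
table 0.7116820625266485
base 12.795261971490675 ((587.4124145507812, 110.76087188720703), (90.17411804199219, 384.6512451171875), 9.560125350952148)
edge ang 99.59366 544.2666 101.10872
edge ang 99.48393 626.3484 145.62628
pad 280 clampXYZ 2/50/98 [[583.0, 141.0, 81.9], [597.5, 144.7, 83.6], [612.0, 148.4, 85.4]] world med [565.  241.2  83.6]
jaw 392 clampXYZ 2/50/98 [[582.5, -21.1, 55.2], [597.2, -16.2, 77.8], [612.2, -15.5, 85.1]] world med [591.7  82.   77.8]
org 489 clampXYZ 2/50/98 [[584.5, -115.8, 128.1], [599.1, -108.1, 134.0], [612.5, -104.0, 182.5]] world med [609.   -7.8 134. ]
sad1 845 clampXYZ 2/50/98 [[569.4, 110.4, 44.2], [598.1, 117.9, 46.0], [625.6, 125.2, 58.5]] world med [570.  214.8  46. ]
sad2 760 clampXYZ 2/50/98 [[569.3, 34.2, 43.9], [597.4, 42.4, 46.1], [625.9, 49.6, 58.5]] world med [582.8 140.4  46.1]
base clamp frame [[ 553.1 -167. ]
 [ 596.4   60.5]
 [ 642.3  200.9]]
```

Saddles, pad face and base all agree: yaw is about 9.55° and the seat is near (576.1, 177.5). The pad is 60 mm from the seat, as given. The jaw gap is about 156 mm, inside the stated range. Next I go to the blank.

```bash
python3 -m pendant '[[-37.8,-11.8,7.1,0,0,10.8],[-37.8,-11.8,7.1,0,0,10.8],[-37.8,-11.8,7.1,0,0,10.8],[-37.8,-11.8,7.1,0,0,10.8],[-37.8,-11.8,7.1,0,0,10.8],[-37.8,-11.8,7.1,0,0,10.8],[-37.8,-11.8,7.1,0,0,10.8],[-37.8,-11.8,7.1,0,0,10.8],[-37.8,-11.8,7.1,0,0,10.8]]' -1
python3 - <<'E'
from h import *
d,W=wrist("w2"); print(d["pos"],d["rv"])
w=W.reshape(-1,3)
m=(w[:,2]>10)&(w[:,2]<45)&(abs(w[:,0]-521)<60)&(abs(w[:,1]+287)<90)
q=w[m];r=cv2.minAreaRect(q[:,:2].astype(np.float32));print(m.sum(),r,np.percentile(q[:,2],[5,50,98]))
t=q[q[:,2]>38.0];print(len(t),cv2.minAreaRect(t[:,:2].astype(np.float32)))
E
```

```text
clock: 2.82
position: [521.3, -240.0, 230.5]
ee_rot: [-2.247, -2.195, -0.001]
wrist_force: [-0.6, -0.0, 0.4]
finger_gap: 1.002
[ 521.33534492 -240.04583243  230.54308325] [-2.24714260e+00 -2.19511375e+00 -6.81988340e-04]
4377 ((521.1365356445312, -287.00469970703125), (119.9085693359375, 39.95933532714844), 88.60336303710938) [26.53419851 39.51563445 42.0496184 ]
2552 ((521.18212890625, -287.0058288574219), (119.9085693359375, 39.86819076538086), 88.60336303710938)
```

The blank measures 119.9 × 40.0 mm at (521.2, −287.0), long axis 88.6°, which matches. I descend, grip and lift.

```bash
python3 -m pendant '[[-2.5,0.1,4,0,0,0],[-4.7,0.1,10,0,0,0],[-4.7,0.1,16,0,0,0],[-4.7,0.1,20,0,0,0],[-4.7,0.1,22,0,0,0],[-4.7,0.1,22.7,0,0,0],[-4.7,0.1,22.7,0,0,0],[-4.7,0.1,22.7,0,0,0]]' -1 40; python3 -m pendant '[[0,0,0,0,0,0],[0,0,0,0,0,0],[0,0,0,0,0,0],[0,0,0,0,0,0],[0,0,0,0,0,0],[0,0,0,0,0,0]]' 1 40
```

```text
clock: 3.88
position: [522.2, -288.6, 4.7]
ee_rot: [2.246, 2.193, 0.001]
wrist_force: [0.4, -0.4, 0.1]
finger_gap: 1.003
clock: 4.62
position: [521.2, -288.6, 3.8]
ee_rot: [2.248, 2.193, -0.0]
wrist_force: [-2.0, -0.0, 6.1]
finger_gap: 0.384
```

```bash
python3 -m pendant '[[0,0,-3,0,0,0],[0,0,-9,0,0,0],[0,0,-15,0,0,0],[0,0,-20,0,0,0],[3,0,-24.5,0,0,0],[8,0.8,-24.5,0,0,-3],[14,1.4,-24.5,0,0,-6],[20,2,-24.5,0,0,-9],[26,2.5,-24.5,0,0,-10.9],[32,3.1,-24.5,0,0,-10.9],[38,3.7,-24.5,0,0,-10.9],[43,4.2,-24.5,0,0,-10.9]]' 1 40; python3 -m pendant '[[3.1,0.3,0,0,0,0],[3.1,0.3,4,0,0,0],[3.1,0.3,8,0,0,0],[3.1,0.3,10,0,0,0],[3.1,0.3,10,0,0,0]]'
python3 - <<'E'
from h import *
d,W=wrist("w3"); print(d["pos"],d["rv"],2*np.degrees(np.arctan2(d["rv"][1],d["rv"][0])))
w=W.reshape(-1,3)
m=(w[:,2]>128)&(w[:,2]<200)&(abs(w[:,0]-577)<45)&(abs(w[:,1]-172)<90)
q=w[m];print(m.sum(),np.percentile(q[:,2],[5,50,95]))
E
```

```text
clock: 6.12
position: [573.2, 142.9, 247.5]
ee_rot: [-2.028, -2.398, 0.001]
wrist_force: [0.4, 0.7, -1.8]
finger_gap: 0.382
clock: 6.75
position: [569.5, 171.3, 145.8]
ee_rot: [-2.028, -2.395, 0.006]
wrist_force: [-0.8, 0.4, -1.1]
finger_gap: 0.385
[569.4883614  171.31073274 145.80533151] [-2.02783368 -2.3949361   0.00628358] -260.510328846378
32979 [167.55177708 181.46223412 195.61732526]
```

View pics/w3.png

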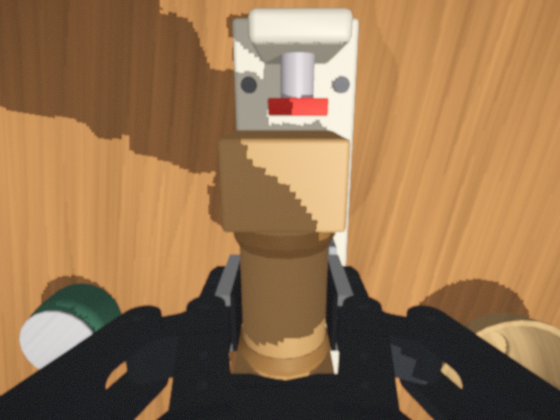

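The blank is held straight. It sits left of the clamp axis: blank end centred near column 284, pad near 298. The tool needs about 7.5 mm along tool y. I correct that, lower part way and check again.

```bash
python3 -m pendant '[[-0.16,0.75,1,0,0,0],[-0.16,0.75,3.5,0,0,0],[-0.16,0.75,3.5,0,0,0],[-0.16,0.75,3.5,0,0,0]]'
python3 - <<'E'
from h import *
d,W=wrist("w4"); print(d["pos"],d["rv"],2*np.degrees(np.arctan2(d["rv"][1],d["rv"][0])))
yaw=np.radians(9.5);ax=np.array([np.cos(yaw),np.sin(yaw)]);ay=np.array([-np.sin(yaw),np.cos(yaw)])
w=W.reshape(-1,3);c=np.c_[w[:,:2]@ax,w[:,:2]@ay,w[:,2]]
hsv=cv2.cvtColor(d["image"],cv2.COLOR_RGB2HSV).reshape(-1,3)
p=d["pos"];print("tcp clamp",p[:2]@ax,p[:2]@ay)
for z0 in (126.6,):
  m=(abs(c[:,2]-p[2]-16.2-20)<5)&(abs(c[:,0]-597)<40)&(c[:,1]>105-5)&(c[:,1]<150)
  print("blank end top",m.sum(),np.percentile(c[m],[0.5,50,99.5],axis=0).round(1).tolist())
m=(hsv[:,1]>170)&((hsv[:,0]<6)|(hsv[:,0]>172))&(hsv[:,2]>70)&(c[:,1]>120)
print("pad",m.sum(),np.nanpercentile(c[m],[2,50,98],axis=0).round(1).tolist())
m=(c[:,2]>6)&(c[:,2]<18)&(hsv[:,1]<80)&(c[:,1]>150)
print("base",m.sum(),np.nanpercentile(c[m],[1,50,99],axis=0).round(1).tolist())
E
```

```text
clock: 7.3
position: [580.0, 171.3, 114.2]
ee_rot: [2.03, 2.397, 0.001]
wrist_force: [-0.4, 0.4, -1.1]
finger_gap: 0.387
[579.97118654 171.27877571 114.1870135 ] [2.02973463e+00 2.39676324e+00 1.48071160e-03] 99.47981713540716
tcp clamp 600.2863824522532 73.20693452861674
blank end top 12898 [[580.9, 100.2, 145.9], [600.6, 120.2, 150.9], [620.0, 134.8, 152.5]]
pad 1285 [[582.1, 141.0, 82.2], [596.9, 145.5, 83.6], [612.9, 149.6, 85.0]]
base 5500 [[553.4, 150.3, 10.3], [612.4, 168.1, 12.7], [641.9, 202.0, 17.5]]
```

```bash
python3 -m pendant '[[0,-0.3,0.5,0,0,0],[0,-0.3,2,0,0,0],[0,-0.3,2,0,0,0],[0,-0.3,2,0,0,0]]'
python3 - <<'E'
from h import *
d,W=wrist("w5"); print(d["pos"],d["rv"],2*np.degrees(np.arctan2(d["rv"][1],d["rv"][0])))
yaw=np.radians(9.5);ax=np.array([np.cos(yaw),np.sin(yaw)]);ay=np.array([-np.sin(yaw),np.cos(yaw)])
w=W.reshape(-1,3);c=np.c_[w[:,:2]@ax,w[:,:2]@ay,w[:,2]]
hsv=cv2.cvtColor(d["image"],cv2.COLOR_RGB2HSV).reshape(-1,3)
p=d["pos"];print("tcp clamp",p[:2]@ax,p[:2]@ay)
m=(abs(c[:,2]-p[2]-16.2-20)<5)&(abs(c[:,0]-597)<40)&(c[:,1]>105-5)&(c[:,1]<150)
print("blank end top",m.sum(),np.percentile(c[m],[0.5,50,99.5],axis=0).round(1).tolist())
m=(hsv[:,1]>170)&((hsv[:,0]<6)|(hsv[:,0]>172))&(hsv[:,2]>70)&(c[:,1]>120)
print("pad",m.sum(),np.nanpercentile(c[m],[2,50,98],axis=0).round(1).tolist())
E
```

```text
clock: 7.85
position: [576.0, 170.7, 93.0]
ee_rot: [-2.03, -2.397, 0.001]
wrist_force: [0.6, 0.0, -1.6]
finger_gap: 0.38
[576.03731466 170.74650903  92.99065735] [-2.02986878e+00 -2.39723918e+00  6.83956989e-04] -260.51269647315047
tcp clamp 596.318611917285 73.3312436943061
blank end top 12928 [[576.9, 100.3, 124.7], [596.7, 120.2, 129.7], [616.1, 134.9, 131.3]]
pad 1549 [[581.9, 141.2, 82.3], [595.9, 145.6, 83.6], [612.7, 149.5, 84.9]]
```

```bash
python3 -m pendant '[[0,0.08,1.5,0,0,0],[0,0.08,3,0,0,0],[0,0.08,3.8,0,0,0],[0,0.08,4.1,0,0,0],[0,0.08,4.3,0,0,0],[0,0.08,4.3,0,0,0]]'; python3 -c "
from plant import observe
print(observe()['wrist_force'],observe()['position'])"
```

```text
clock: 8.65
position: [577.2, 170.9, 50.5]
ee_rot: [2.03, 2.397, 0.001]
wrist_force: [0.0, -1.0, -1.2]
finger_gap: 0.38
[ 0.02437592 -1.02625535 -1.21718211] [577.21732126 170.90653412  50.47135793]
```

```bash
python3 -m pendant '[[0,0,0.1,0,0,0],[0,0,0.17,0,0,0],[0,0,0.17,0,0,0]]'
```

```text
clock: 9.02
position: [577.2, 170.9, 48.8]
ee_rot: [2.03, 2.397, 0.001]
wrist_force: [-0.1, 0.0, -2.1]
finger_gap: 0.383
```

```bash
python3 -m pendant '[[0,0,0,0,0,0],[0,0,0,0,0,0],[0,0,0,0,0,0],[0,0,0,0,0,0]]' -1; python3 -m pendant '[[0,0,-2,0,0,0],[0,0,-6,0,0,0],[0,0,-11,0,0,0],[0,0,-17,0,0,0],[0,0,-22,0,0,0],[0,0,-23,0,0,0],[0,0,-23,0,0,0]]'
python3 - <<'E'
from h import *
d,W=wrist("w6"); print(d["pos"],d["rv"],2*np.degrees(np.arctan2(d["rv"][1],d["rv"][0])))
yaw=np.radians(9.5);ax=np.array([np.cos(yaw),np.sin(yaw)]);ay=np.array([-np.sin(yaw),np.cos(yaw)])
w=W.reshape(-1,3);c=np.c_[w[:,:2]@ax,w[:,:2]@ay,w[:,2]]
m=(c[:,2]>70)&(c[:,2]<92)&(abs(c[:,0]-597)<40)&(c[:,1]>-2)&(c[:,1]<137.5)
print(m.sum(),np.percentile(c[m],[.5,50,98],axis=0).round(1).tolist(),cv2.minAreaRect(c[m][:,:2].astype(np.float32)))
E
```

```text
clock: 9.52
position: [577.0, 170.9, 48.6]
ee_rot: [2.03, 2.397, 0.0]
wrist_force: [-1.1, -0.7, -0.3]
finger_gap: 1.0
clock: 10.4
position: [577.2, 170.9, 278.8]
ee_rot: [2.03, 2.397, 0.001]
wrist_force: [0.0, -0.3, 0.4]
finger_gap: 1.001
[577.20437581 170.9025723  278.84201691] [2.02978287e+00 2.39694067e+00 1.24759211e-03] 99.48265752316793
4540 [[578.0, 15.0, 70.7], [597.4, 78.4, 84.7], [616.1, 132.3, 87.0]] ((597.4781494140625, 74.28022766113281), (39.83786392211914, 119.67222595214844), 0.25570401549339294)
```

View pics/w6.png

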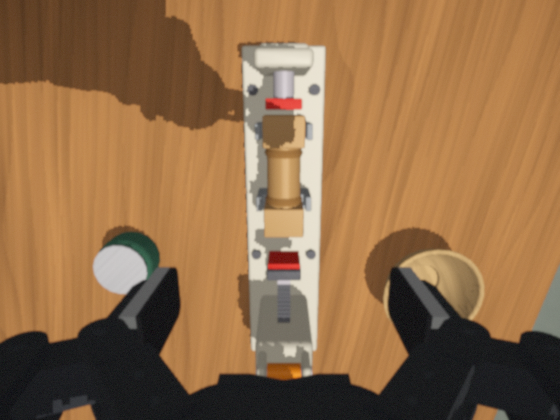

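The blank lies in the cradle at clamp (597.5, 74.3), top at about 85 mm. It is 5.7 mm short of the seat and straight to 0.3°. Now I turn 90° and look at the trigger and grip.

```bash
python3 -m pendant '[[-3,-1,-1,0,0,-10],[-6,-2,-1,0,0,-20],[-9,-3,-1,0,0,-30],[-12,-4,-1,0,0,-40],[-15,-5,-1,0,0,-50],[-17,-6,-1,0,0,-60],[-19,-6.5,-1,0,0,-70],[-20.6,-7,-1,0,0,-80],[-20.6,-7,-1,0,0,-90],[-20.6,-7,-1,0,0,-90],[-20.6,-7,-1,0,0,-90]]' -1
python3 - <<'E'
from h import *
d,W=wrist("w7"); print(d["pos"],d["rv"],2*np.degrees(np.arctan2(d["rv"][1],d["rv"][0])))
yaw=np.radians(9.5);ax=np.array([np.cos(yaw),np.sin(yaw)]);ay=np.array([-np.sin(yaw),np.cos(yaw)])
w=W.reshape(-1,3);c=np.c_[w[:,:2]@ax,w[:,:2]@ay,w[:,2]];p=d["pos"];print("tcp clamp",p[:2]@ax,p[:2]@ay)
hsv=cv2.cvtColor(d["image"],cv2.COLOR_RGB2HSV).reshape(-1,3)
near=(abs(c[:,0]-597)<40)&(c[:,1]>-200)&(c[:,1]<-80)
org=near&(hsv[:,1]>180)&(hsv[:,0]>6)&(hsv[:,0]<22)&(c[:,2]>120)
for lo,hi in((120,160),(165,182),(182,190)):
  m=org&(c[:,2]>lo)&(c[:,2]<hi);
  if m.sum()>3: print("org",lo,m.sum(),np.percentile(c[m],[1,50,99],axis=0).round(1).tolist())
blk=near&(hsv[:,2]<60)&(c[:,2]>120)&(c[:,2]<203)
for lo,hi in((120,185),(190,203)):
  m=blk&(c[:,2]>lo)&(c[:,2]<hi)
  if m.sum()>3: print("blk",lo,m.sum(),np.percentile(c[m],[1,50,99],axis=0).round(1).tolist())
E
```

```text
clock: 11.82
position: [541.4, -43.6, 287.4]
ee_rot: [0.256, -3.129, -0.001]
wrist_force: [0.4, -1.0, -0.1]
finger_gap: 0.998
[541.35220462 -43.56553961 287.39231384] [ 2.5616665e-01 -3.1290621e+00 -9.9285974e-04] -170.63961741648293
tcp clamp 526.7374967638526 -132.31694973623627
org 120 354 [[584.7, -123.2, 130.3], [590.0, -118.7, 139.9], [606.0, -107.5, 159.8]]
org 165 305 [[583.4, -117.4, 165.3], [589.7, -114.2, 180.1], [612.0, -104.2, 182.0]]
org 182 328 [[583.9, -115.6, 182.1], [595.7, -111.0, 187.1], [610.1, -106.7, 189.4]]
blk 120 644 [[582.5, -157.2, 122.5], [583.4, -148.4, 158.9], [588.5, -140.2, 184.7]]
blk 190 749 [[582.9, -157.8, 190.5], [594.0, -148.7, 197.2], [608.0, -140.6, 199.2]]
```

View pics/w7.png

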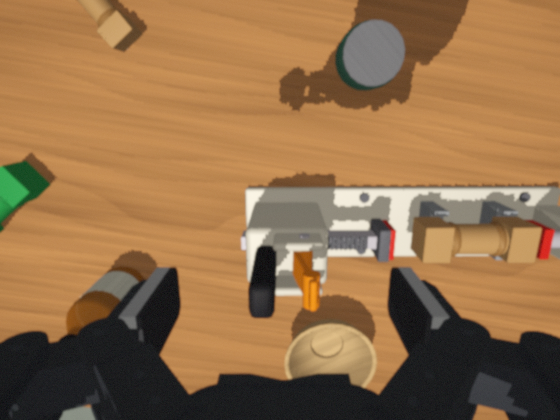

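The picture shows the grip at (262,282), the trigger at (307,280), and the blank lined up between the jaws on the right. The trigger face is near clamp y −104 and the grip back near −159, consistent with the 56 mm given. I will straddle both with the fingers open and push the trigger with the front pad by moving the arm. The wrist force then reads the trigger force directly.

```bash
python3 -m pendant '[[-4,-0.2,0,0,0,0],[-7.1,-0.2,0,0,0,0],[-7.1,-0.2,4,0,0,0],[-7.1,-0.2,8,0,0,0],[-7.1,-0.2,12,0,0,0],[-7.1,-0.2,14.2,0,0,0],[-7.1,-0.2,14.2,0,0,0],[-7.1,-0.2,14.2,0,0,0]]' -1
python3 - <<'E'
from h import *
d,W=wrist("w8"); print(d["pos"],d["rv"],2*np.degrees(np.arctan2(d["rv"][1],d["rv"][0])))
yaw=np.radians(9.5);ax=np.array([np.cos(yaw),np.sin(yaw)]);ay=np.array([-np.sin(yaw),np.cos(yaw)])
p=d["pos"];print("tcp clamp",p[:2]@ax,p[:2]@ay)
E
```

```text
clock: 12.88
position: [612.9, -34.0, 147.6]
ee_rot: [-0.259, 3.13, -0.001]
wrist_force: [0.1, 0.5, 0.4]
finger_gap: 1.005
[612.93887854 -34.04212783 147.57097623] [-2.59224717e-01  3.12960186e+00 -5.63499491e-04] 189.4699935745648
tcp clamp 598.9142188346486 -134.73935496399866
```

View pics/w8.png

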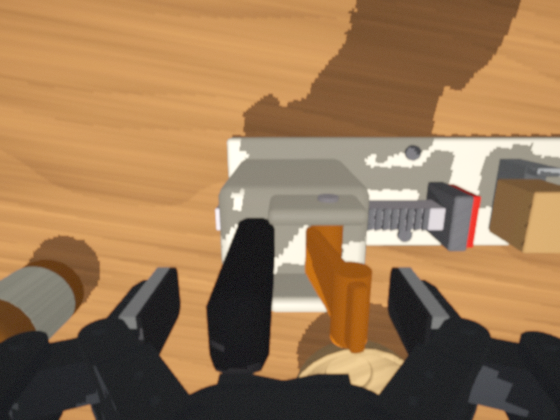

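Both fingers straddle cleanly, grip at (240,300) and trigger at (340,290), with clearance on both sides. First I find contact.

```bash
python3 -m pendant '[[0,-0.6,0,0,0,0],[0,-1.0,0,0,0,0],[0,-1.4,0,0,0,0],[0,-1.4,0,0,0,0]]'; python3 -m pendant '[[0,-0.5,0,0,0,0],[0,-0.8,0,0,0,0],[0,-0.8,0,0,0,0]]'
```

```text
clock: 13.42
position: [614.6, -45.6, 147.1]
ee_rot: [-0.261, 3.13, 0.009]
wrist_force: [-0.9, 7.0, 3.2]
finger_gap: 1.0
clock: 13.8
position: [615.9, -52.2, 147.7]
ee_rot: [-0.263, 3.129, 0.012]
wrist_force: [-1.9, 10.7, 8.1]
finger_gap: 0.999
```

```bash
cat > st.py <<'E'
from plant import observe
import numpy as np
yaw=np.radians(9.5);ay=np.array([-np.sin(yaw),np.cos(yaw)])
s=observe();f=s["wrist_force"]
print("t",round(s["clock"],2),"Ytcp",round(s["position"][:2]@ay,2),"Fy",round(f[:2]@ay,2),"Fz",round(f[2],2),"z",round(s["position"][2],1),"tau",s["effort"].round(1)[[0]])
E
python3 st.py; python3 -m pendant '[[0,0,0,0,0,0]]' >/dev/null; python3 st.py; python3 -m pendant '[[0,-0.4,0,0,0,0],[0,-0.8,0,0,0,0],[0,-0.8,0,0,0,0]]'>/dev/null; python3 st.py
```

```text
t 13.8 Ytcp -153.15 Fy 10.85 Fz 8.08 z 147.7 tau [-6.4]
t 13.93 Ytcp -153.18 Fy 10.53 Fz 7.66 z 147.8 tau [-6.2]
t 14.3 Ytcp -161.34 Fy 10.57 Fz 6.87 z 147.6 tau [-6.1]
```

```bash
python3 -m pendant '[[0,-0.3,0,0,0,0],[0,-0.4,0,0,0,0]]'>/dev/null; python3 st.py;python3 - <<'E'
from h import *
d,W=wrist("w9")
yaw=np.radians(9.5);ax=np.array([np.cos(yaw),np.sin(yaw)]);ay=np.array([-np.sin(yaw),np.cos(yaw)])
w=W.reshape(-1,3);c=np.c_[w[:,:2]@ax,w[:,:2]@ay,w[:,2]]
h=cv2.cvtColor(d["image"],cv2.COLOR_RGB2HSV).reshape(-1,3)
m=(h[:,1]>170)&((h[:,0]<6)|(h[:,0]>172))&(h[:,2]>70)&(abs(c[:,0]-597)<30)&(c[:,1]<60)&(c[:,2]>40)
print("jaw red",m.sum(),np.nanpercentile(c[m],[2,50,98],axis=0).round(1).tolist())
E
```

```text
t 14.55 Ytcp -164.8 Fy 11.57 Fz 3.92 z 147.2 tau [-7.1]
jaw red 248 [[580.8, -7.9, 79.5], [595.3, -6.2, 83.4], [612.8, -3.9, 84.6]]
```

View pics/w9.png

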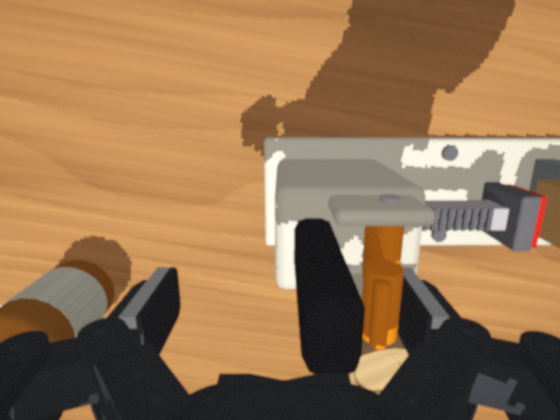

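The jaw advanced about 11.6 mm on the first squeeze, at a steady 11 N or so. I do a second full squeeze now, since about 18 mm still separates jaw and blank.

```bash
python3 -m pendant '[[0,1.5,0,0,0,0],[0,2.9,0,0,0,0],[0,2.9,0,0,0,0],[0,2.9,0,0,0,0]]'; python3 st.py; python3 -m pendant '[[0,-0.8,0,0,0,0],[0,-1.4,0,0,0,0],[0,-2.0,0,0,0,0],[0,-2.5,0,0,0,0],[0,-2.9,0,0,0,0],[0,-2.9,0,0,0,0]]'>/dev/null; python3 st.py
python3 - <<'E'
from h import *
d,W=wrist("w10")
yaw=np.radians(9.5);ax=np.array([np.cos(yaw),np.sin(yaw)]);ay=np.array([-np.sin(yaw),np.cos(yaw)])
w=W.reshape(-1,3);c=np.c_[w[:,:2]@ax,w[:,:2]@ay,w[:,2]]
h=cv2.cvtColor(d["image"],cv2.COLOR_RGB2HSV).reshape(-1,3)
m=(h[:,1]>170)&((h[:,0]<6)|(h[:,0]>172))&(h[:,2]>70)&(abs(c[:,0]-597)<30)&(c[:,1]<60)&(c[:,2]>40)
print("jaw red",m.sum(),np.nanpercentile(c[m],[2,50,98],axis=0).round(1).tolist())
E
```

```text
clock: 15.1
position: [613.2, -39.4, 146.6]
ee_rot: [-0.26, 3.131, -0.001]
wrist_force: [0.3, 0.2, -0.1]
finger_gap: 1.004
t 15.1 Ytcp -140.07 Fy 0.2 Fz -0.09 z 146.6 tau [0.4]
t 15.85 Ytcp -165.71 Fy 10.98 Fz 0.36 z 146.1 tau [-6.9]
jaw red 128 [[581.0, 3.0, 70.2], [604.4, 4.5, 83.4], [613.3, 6.5, 84.4]]
```

View pics/w10.png

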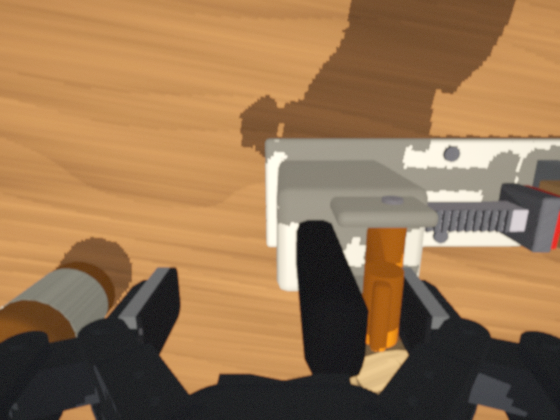

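Jaw face is now at about +6.5, with about 13.5 mm left to the firm stop. The third squeeze should still fall short of pinching, but I take the last part in small steps and watch the force.

```bash
python3 -m pendant '[[0,1.5,0,0,0,0],[0,2.8,0,0,0,0],[0,2.8,0,0,0,0]]'>/dev/null; python3 st.py; python3 -m pendant '[[0,-0.8,0,0,0,0],[0,-1.4,0,0,0,0],[0,-1.8,0,0,0,0],[0,-2.2,0,0,0,0]]'>/dev/null; python3 st.py;  python3 -m pendant '[[0,-0.15,0,0,0,0]]'>/dev/null; python3 st.py;  python3 -m pendant '[[0,-0.15,0,0,0,0]]'>/dev/null; python3 st.py; python3 -m pendant '[[0,-0.15,0,0,0,0]]'>/dev/null; python3 st.py
```

```text
t 16.27 Ytcp -140.29 Fy -0.02 Fz -0.66 z 146.6 tau [0.5]
t 16.77 Ytcp -159.89 Fy 11.68 Fz 3.69 z 146.9 tau [-6.9]
t 16.9 Ytcp -161.51 Fy 12.11 Fz 3.78 z 146.8 tau [-7.1]
t 17.02 Ytcp -162.76 Fy 12.37 Fz 2.2 z 146.6 tau [-7.1]
t 17.15 Ytcp -163.92 Fy 14.05 Fz 1.09 z 146.4 tau [-7.7]
```

```bash
python3 st.py
python3 - <<'E'
from h import *
d,W=wrist("w11")
yaw=np.radians(9.5);ax=np.array([np.cos(yaw),np.sin(yaw)]);ay=np.array([-np.sin(yaw),np.cos(yaw)])
w=W.reshape(-1,3);c=np.c_[w[:,:2]@ax,w[:,:2]@ay,w[:,2]]
h=cv2.cvtColor(d["image"],cv2.COLOR_RGB2HSV).reshape(-1,3)
m=(h[:,1]>170)&((h[:,0]<6)|(h[:,0]>172))&(h[:,2]>70)&(abs(c[:,0]-597)<30)&(c[:,1]<60)&(c[:,2]>40)
print("jaw red",m.sum(),np.nanpercentile(c[m],[2,50,98],axis=0).round(1).tolist() if m.sum() else "")
from plant import imaging
D=imaging.get_image("scene"); cv2.imwrite("pics/s11.png",cv2.resize(D["image"][180:315,190:390,::-1],None,fx=4,fy=4,interpolation=cv2.INTER_CUBIC))
E
python3 st.py
```

```text
t 17.15 Ytcp -163.92 Fy 14.05 Fz 1.09 z 146.4 tau [-7.7]
jaw red 5 [[580.4, 12.4, 54.1], [580.7, 13.3, 63.4], [581.0, 14.9, 67.2]]
t 17.25 Ytcp -164.1 Fy 12.17 Fz 2.19 z 146.4 tau [-7.3]
```

View pics/s11.png

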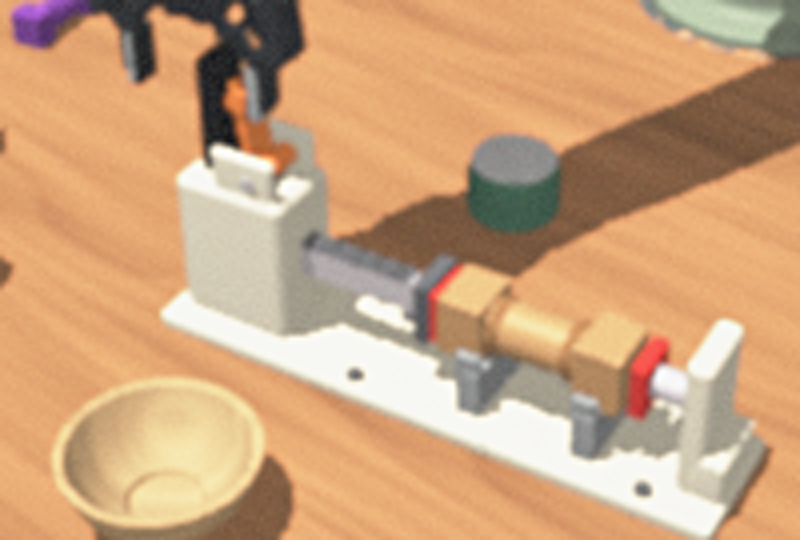

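View pics/w11.png

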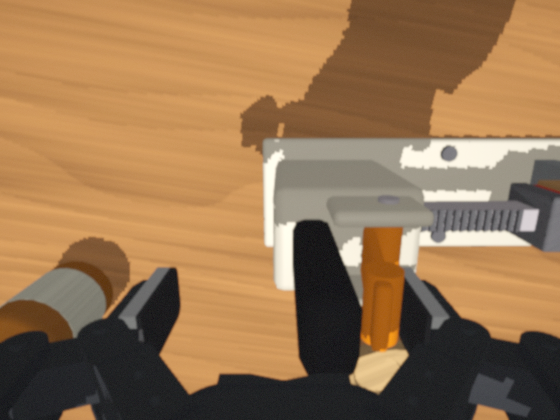

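The jaw has met the blank, which still shows a small gap to the pad at (635,375) in the zoom. Force is 12 N. I take two more small steps, then return for the last stroke.

```bash
python3 -m pendant '[[0,-0.1,0,0,0,0]]'>/dev/null; python3 st.py;  python3 -m pendant '[[0,-0.1,0,0,0,0]]'>/dev/null; python3 st.py; python3 -m pendant '[[0,1.5,0,0,0,0],[0,2.8,0,0,0,0],[0,2.8,0,0,0,0]]'>/dev/null; python3 st.py; python3 -m pendant '[[0,-0.5,0,0,0,0],[0,-0.9,0,0,0,0],[0,-0.9,0,0,0,0]]'>/dev/null; python3 st.py;  python3 -m pendant '[[0,-0.2,0,0,0,0]]'>/dev/null; python3 st.py
```

```text
t 17.38 Ytcp -164.76 Fy 12.93 Fz 1.4 z 146.3 tau [-7.8]
t 17.5 Ytcp -165.65 Fy 13.53 Fz 0.89 z 146.2 tau [-8.]
t 17.88 Ytcp -141.03 Fy -0.85 Fz 0.21 z 146.7 tau [0.6]
t 18.25 Ytcp -149.26 Fy 6.2 Fz 3.03 z 146.8 tau [-3.9]
t 18.38 Ytcp -149.8 Fy 11.66 Fz 4.43 z 146.8 tau [-7.2]
```

```bash
for i in 1; do python3 -m pendant '[[0,-0.15,0,0,0,0]]'>/dev/null; python3 st.py; python3 -m pendant '[[0,-0.15,0,0,0,0]]'>/dev/null; python3 st.py; python3 -m pendant '[[0,-0.1,0,0,0,0]]'>/dev/null; python3 st.py; done
```

```text
t 18.5 Ytcp -150.57 Fy 12.78 Fz 5.22 z 146.8 tau [-7.3]
t 18.62 Ytcp -151.93 Fy 11.76 Fz 4.67 z 146.9 tau [-7.2]
t 18.75 Ytcp -152.95 Fy 11.99 Fz 6.01 z 147.0 tau [-7.2]
```

```bash
python3 -m pendant '[[0,-0.1,0,0,0,0]]'>/dev/null; python3 st.py; python3 -m pendant '[[0,-0.07,0,0,0,0]]'>/dev/null; python3 st.py; python3 -m pendant '[[0,-0.07,0,0,0,0]]'>/dev/null; python3 st.py
```

```text
t 18.88 Ytcp -153.93 Fy 12.77 Fz 5.5 z 147.0 tau [-7.2]
t 19.0 Ytcp -154.62 Fy 12.74 Fz 6.41 z 147.0 tau [-7.2]
t 19.12 Ytcp -155.31 Fy 12.33 Fz 5.39 z 147.1 tau [-7.1]
```

```bash
python3 -m pendant '[[0,-0.06,0,0,0,0]]'>/dev/null; python3 st.py; python3 -m pendant '[[0,-0.06,0,0,0,0]]'>/dev/null; python3 st.py; python3 -m pendant '[[0,-0.06,0,0,0,0]]'>/dev/null; python3 st.py
```

```text
t 19.25 Ytcp -155.79 Fy 12.71 Fz 6.03 z 147.1 tau [-7.5]
t 19.38 Ytcp -156.07 Fy 13.61 Fz 5.88 z 147.0 tau [-8.]
t 19.5 Ytcp -156.39 Fy 14.07 Fz 5.99 z 147.1 tau [-8.5]
```

Resistance is rising and the TCP advances less per step, so the pad is being loaded. I continue in small steps towards 17 N.

```bash
python3 -m pendant '[[0,-0.06,0,0,0,0]]'>/dev/null; python3 st.py; python3 -m pendant '[[0,-0.06,0,0,0,0]]'>/dev/null; python3 st.py; python3 -m pendant '[[0,-0.05,0,0,0,0],[0,-0.05,0,0,0,0]]'>/dev/null; python3 st.py
```

```text
t 19.62 Ytcp -156.69 Fy 14.79 Fz 6.2 z 147.0 tau [-8.9]
t 19.75 Ytcp -157.02 Fy 15.93 Fz 5.37 z 146.9 tau [-9.4]
t 20.0 Ytcp -157.24 Fy 16.52 Fz 5.67 z 147.0 tau [-9.6]
```

```bash
python3 -m pendant '[[0,-0.06,0,0,0,0]]'>/dev/null; python3 st.py; python3 -m pendant '[[0,-0.06,0,0,0,0],[0,-0.06,0,0,0,0]]'>/dev/null; python3 st.py;python3 -m pendant '[[0,0,0,0,0,0]]'>/dev/null; python3 st.py
```

```text
t 20.12 Ytcp -157.52 Fy 16.45 Fz 6.06 z 146.9 tau [-10.2]
t 20.38 Ytcp -157.86 Fy 16.91 Fz 6.15 z 146.9 tau [-10.5]
t 20.5 Ytcp -157.84 Fy 17.22 Fz 6.69 z 146.9 tau [-10.4]
```

The trigger force is about 17 N, and the torque and pad travel both imply about 9–10 N on the jaw. That is firm and well under 20 N. I release and look.

```bash
python3 -m pendant '[[0,0.6,0,0,0,0],[0,1.4,0,0,0,0],[0,2.4,0,0,0,0],[0,2.6,0,0,0,0],[0,2.6,0,0,0,0]]'>/dev/null; python3 st.py; python3 -m pendant '[[0,0,-3,0,0,0],[0,0,-8,0,0,0],[4,2,-13,0,0,0],[7,6,-14,0,0,0],[7,10,-14,0,0,0],[7,14,-14,0,0,0],[7,14,-14,0,0,0]]'
python3 - <<'E'
from h import *
d,W=wrist("w12"); print(d["pos"])
yaw=np.radians(9.5);ax=np.array([np.cos(yaw),np.sin(yaw)]);ay=np.array([-np.sin(yaw),np.cos(yaw)])
w=W.reshape(-1,3);c=np.c_[w[:,:2]@ax,w[:,:2]@ay,w[:,2]]
h=cv2.cvtColor(d["image"],cv2.COLOR_RGB2HSV).reshape(-1,3)
m=(c[:,2]>70)&(c[:,2]<92)&(abs(c[:,0]-597)<40)&(c[:,1]>-2)&(c[:,1]<160)&(h[:,0]>7)&(h[:,0]<25)&(h[:,1]>60)
print("blank",m.sum(),np.percentile(c[m],[.5,50,99.5],axis=0).round(1).tolist(),cv2.minAreaRect(c[m][:,:2].astype(np.float32)))
red=(h[:,1]>170)&((h[:,0]<6)|(h[:,0]>172))&(h[:,2]>70)&(abs(c[:,0]-597)<30)&(c[:,2]>60)
for n,m in(("jaw",red&(c[:,1]<60)),("pad",red&(c[:,1]>100))):
  if m.sum():print(n,m.sum(),np.nanpercentile(c[m],[2,50,98],axis=0).round(1).tolist())
org=(h[:,1]>180)&(h[:,0]>6)&(h[:,0]<22)&(c[:,2]>165)&(c[:,2]<192)&(abs(c[:,0]-597)<30)
if org.sum():print("trig",org.sum(),np.percentile(c[org],[1,50,99],axis=0).round(1).tolist())
from plant import imaging
D=imaging.get_image("scene"); cv2.imwrite("pics/s12.png",cv2.resize(D["image"][180:315,190:390,::-1],None,fx=4,fy=4,interpolation=cv2.INTER_CUBIC))
E
```

```text
t 21.12 Ytcp -137.62 Fy 0.02 Fz 0.12 z 146.6 tau [0.3]
clock: 22.0
position: [520.2, 91.5, 287.0]
ee_rot: [-0.265, 3.13, -0.0]
wrist_force: [-0.1, -0.8, -0.6]
finger_gap: 1.005
[520.16579     91.51068723 286.95760471]
blank 3937 [[577.5, 21.1, 70.4], [593.8, 82.7, 84.3], [617.1, 141.1, 87.3]] ((597.1489868164062, 77.37701416015625), (147.36705017089844, 40.71036148071289), 89.55815887451172)
jaw 161 [[580.9, 16.1, 62.8], [593.3, 18.2, 83.5], [612.5, 20.4, 85.2]]
pad 223 [[580.7, 142.5, 67.5], [594.3, 146.0, 83.3], [612.0, 149.5, 85.0]]
trig 231 [[583.5, -117.3, 166.0], [584.9, -109.0, 180.1], [589.2, -103.9, 188.7]]
```

View pics/w12.png

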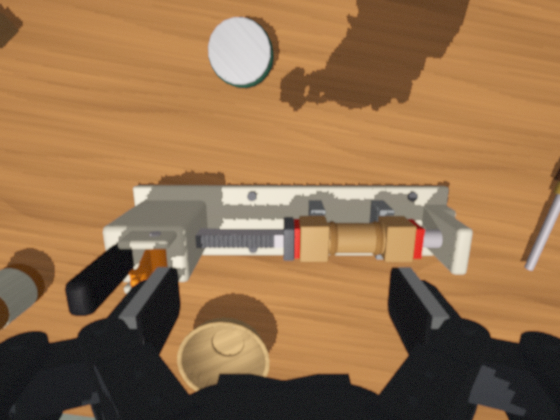

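View pics/s12.png

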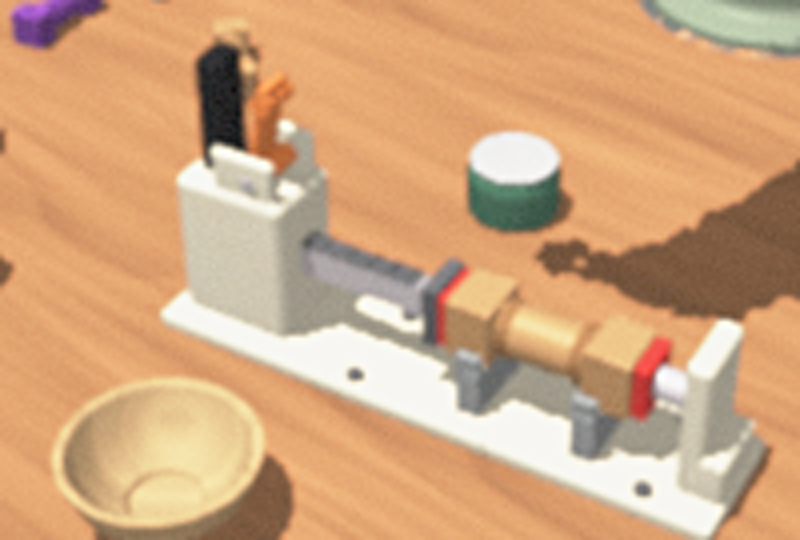

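The blank touches both red faces. Its centre is about 1 mm past the seat, which is the pad spring compressed. The trigger is back out at −103.9, the robot is clear, and the tin and bowl have not moved. I hand in.

```bash
python3 -c "
from plant import ctrl,observe
s=observe();print(s['clock'],s['wrist_force'],s['joint_velocities'].round(4))
print(ctrl.sign_off())"
```

```text
22.1 [ 0.18061115 -0.289102    0.49853996] [-0.0217  0.0054  0.0025  0.0006  0.003   0.0023]
the job is handed in; nothing more can be done
None
```

The blank is clamped between the two red faces, and I handed the job in at 22.1 s; no verdict was reported. I set the blank in the cradle about 5.7 mm short of the seat. I then worked the trigger with four squeezes of the arm, watching the wrist force, and stopped the last one at about 17 N. From the joint torque and the pad travel I put the jaw force at roughly 9–10 N.

After release, my last checks showed:
- **Blank:** it touches both red faces, with its centre about 1 mm past the seat, which fits the pad spring being compressed. It had lain straight to within 0.3° before clamping. The last angle fit took in stray points beyond the blank, so I judged straightness then from the pictures.
- **Trigger:** it is back out, with its face where it started (clamp y −104 mm).
- **Robot:** it is clear above the bench, with wrist force near zero.
- **Bystanders:** I saw no movement of the tin or bowl in the pictures. I did not measure the bystanders' positions, and I only glanced at the bottle and gouge.

The jaw force after release is inferred, because I could not measure it directly. The wrist force readings were noisy by about 1 N.

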